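Unclamp a separation column and show its end to the inspection camera

ROBOT

A 6-joint arm with a two-finger parallel gripper is mounted at the origin on a cart in front of the work surface, level with it; the furniture and walls round the work are solid. World frame = base frame: x ahead of the robot, y to its left, z up, the work surface at z = 0. Lengths are in mm, angles in rad, forces in N, time in s.
With the tool pointing down it reaches from about 350 to 975 mm from the base axis. Payload 7.1 kg.
Tool frame: the origin (TCP) lies midway between the tips of the shut fingers; the grasp point (between the pads) lies 19 mm behind it; z points along the fingers, y is the line along which they close (so a half turn about z gives the same grasp; the last joint's range is limited). The gripper opens to 88 mm and grips with 3 to 60 N. Pads are 20 mm wide; open, the fingers measure 115 mm over their backs; the gripper's body (75 mm by 178 mm) begins 61 mm behind the grasp point.
Start: joints at [1.292, 0.423, 1.63, -0, 1.089, -0.019], TCP at [160.523, 604.017, 222.675] pointing down, gripper open.
Joint ranges: [-3, 3], [-0.9, 2.11], [0.09, 2.58], [-1.31, 4.45], [0.11, 2.69], [-2.54, 2.54]. Speed limits (rad/s): [2.39, 2.39, 3.01, 3.14, 3.14, 3.14].

INTERFACE

Orientations are given as a rotation vector (axis times angle).
In Python, from workcell import status, eyes, ticket gives the robot as it stands.
- The arm moves only by the shell command python3 -m jog 'ROWS' [OPENING]. ROWS is a JSON list that holds a single list of rows (three levels of brackets), with 1 to 5 rows, each of 6 numbers: dx, dy, dz in mm, then a rotation vector rx, ry, rz in rad; each row shifts and turns the commanded pose from where the row before left it, along the tool's axes as they then stand; what a row does not reach is not made up. A row lasts 1/12 s, in which the tool goes at most 41.7 mm and 0.125 rad, less where a joint would pass 70% of its speed; a pose out of reach is approached as far as the arm can. OPENING is the finger opening in mm, set as the command begins (- or left out keeps the last). The fingers move at their own pace and stop on an object; the grip force is fixed at half the most. Time passes only in rows, so rows that do not move let the fingers close. It prints the time, the measured TCP pose, the force, the opening and the grip force at its end. Input that does not fit is refused with a message, and nothing moves.
- status.get_obs(): the state, without advancing time (a new reading comes with each control period).
- eyes.get_image(name): name is "scene" or "top" or "wrist"; returns a dict with "img" (480x640x3 uint8, red, green, blue), "range_z" (480x640 float32, mm along the optical axis (not along the pixel's ray), 0 where there is no reading), "fx", "fy", "cx", "cy" (pixels), "k1" (the pictures are not rectified: a ray, as slopes to the right and down, at radius r is drawn at 1 + k1 r^2 times it, then the intrinsics apply), "R" (3x3) and "t" (3): a world point X has camera coordinates R X + t. Camera axes: x right, y down, z forward; pixel columns grow to the right and rows downward; lengths in mm; the calibration is good to about 2 mm. A picture is of the moment at which its call begins.
- ticket.close_job(): hands the job in; it is judged then, once.
The state is a dict: "t": time; "qpos": joint angles; "qvel": joint speeds; "joint_torque": joint torques, N m; "ee_pos": TCP position; "orientation": TCP orientation; "ft_force": force on the tool from outside, world axes, zero at the start; "moment": the same for the moment, N m; "width": finger opening in mm; "grasp_force": force on a finger pad.
Only numpy, scipy, OpenCV 4.12 (cv2) and the standard library are available. Lean on these libraries where they do the work, as an engineer would, in place of code of your own. Each camera call takes 0.05 s, during which the arm holds its last target. There are 200 camera calls.

TASK

Wind the handwheel of the column fixture counterclockwise (seen from above) until the keeper cap is fully back against its stop, then lift the short steel column out of its saddles. Show either of its ends to the inspection camera on the stand: in the air, the end tip at the focus point 60 mm straight in front of the lens, and the column pointing straight along the camera's line of sight. Finish while holding it still there (do not let go or put it down), with the keeper left back, the camera not bumped, and the long column, the timer and the beaker left where they are.

Things in the scene. Friction and masses are not known exactly. Their poses are not given: they have to be found in the camera images.
- fixture: Column fixture fixed to the bench: aluminium plate 84 x 280 x 10 mm. Origin on the bench under the middle of the column; the plate runs 75 mm to its +y and 205 mm to its -y. Own y axis runs along the column, z up. The keeper cap, 34 mm wide, top 59 mm above the bench, at y = -44 to -75 mm when closed, covers one end nut of the column so that it cannot be lifted.
- saddles (a point): on the column's axis, midway between the two dark saddles (8 mm wide, centred 26 mm either way along the fixture's y) that carry the column; its axis lies 41 mm above the bench. The saddle cheeks rise to 43 mm; the column lifts straight up. Between the saddles 44 mm along y are free for gripper fingers, down to the plate at 10 mm.
- wheel_axis (a point): on the handwheel's vertical axis at the height of its rim, 62 mm above the bench; 170 mm from the fixture's origin to its -y. The wheel is 72 mm in diameter.
- keeper (a joint): slide of the keeper cap along the fixture's -y, in m: 0 = over the column's end, 0.024 = fully back against the stop collars (column free). Driven only by the handwheel, 3.2 mm per radian.
- handwheel (a joint): angle of the handwheel in rad; grows counterclockwise seen from above, which draws the keeper back; 7.5 = stop (keeper at 0.024). Starts between 0 and about 1. At angle 0 the crank knob lies towards the fixture's +y from the wheel's axis. Turns easily (about 1 N at the knob) and stays where it is left.
- crank_grip (a point): middle of the upright black crank knob on the handwheel, 28 mm from the wheel's axis, 82 mm above the bench. The knob is round, 15 to 17 mm thick and 34 mm tall (64 to 98 mm above the bench), and spins freely on its own pin, so it can be held and led round without turning the hand.
- column: the short steel separation column, 119 mm long, 0.13 kg; lies along its own y axis; origin at the underside of its middle, 7.5 mm below its axis. Smooth tube 14 mm thick from y = -38 to +34 mm, hexagon nuts 18 mm wide beyond it, thin end tips of 8 mm. Starts in the saddles of the fixture, its y axis along the fixture's y.
- column_end_a (a point): centre of the column's end tip at its own +y, 60 mm from the middle, on its axis
- column_end_b (a point): centre of the column's other end tip, at its own -y, 60 mm from the middle, on its axis
- camera_stand: fixed stand of the inspection camera: foot 110 x 100 mm, round post, 316 mm tall; origin at the bench; the camera looks over its own -x side, and downwards by 20 to 40 degrees.
- camera_head: the camera on the stand, a grey box 60 x 50 x 46 mm with a round lens of 44 mm across its ring light; origin at its tilt pivot 300 mm above the bench; its own x axis is the line of sight, the camera looking along its -x. Stiff tilt joint; do not touch.
- camera_lens (a point): centre of the lens front, on the line of sight
- camera_focus (a point): the focus point, 60 mm in front of the lens on the line of sight: the end tip of the column has to be here
- long_column: bystander: the long steel column, 194 mm, lying on the bench, origin at its underside middle
- bench_timer: bystander: white bench timer 24 x 66 x 62 mm standing on the bench, origin at its underside middle
- glass_beaker: bystander: small beaker 53 mm across, 61 mm high, origin at its underside middle

How it is judged (in metres and radians):
On the way, in this order (a step that is already met when the one before it is completed fails the run):
1. the keeper is wound fully back to its stop while the column still lies in the fixture (value of joint keeper above 0.0225 m and z of column in the frame of fixture below 0.04 m), for 0.2 s.
2. the column is lifted clear of the fixture in the fingers (z of column in the frame of fixture above 0.08 m and contact force between the fingers and column above 2 N), for 0.2 s.
At the end, for the whole second after the job is handed in: The fingers still hold the column, at rest in the air and touching neither fixture nor camera; one end tip is within 15 mm of the focus point, the column is within 0.2 rad (11 degrees) of the line of sight, and the keeper is still back (over 21 of 24 mm) (distance between any of column_end_a, column_end_b and camera_focus below 0.015 m and angle between the y axis of column and the x axis of camera_head, either way round below 0.2 rad and height (world z) of column above 0.09 m and contact force between the fingers and column above 2 N and contact force between column and camera_stand below 0.2 N and contact force between column and fixture below 0.2 N and linear speed of column below 0.03 m/s and angular speed of column below 0.2 rad/s and value of joint keeper above 0.021 m); the arm keeps its last pose, push and grip.
It fails at once if the long column, the timer or the beaker is pushed more than 25 mm from its place (distance of any of long_column, bench_timer, glass_beaker from where it was at the start of the episode above 0.025 m).
It fails at once if the inspection camera is bumped (more than 3 N) (contact force between any of the arm, the fingers, column and camera_stand above 3 N).
It also fails if it takes over 64 s, if anything falls off the work surface, if the arm or the gripper's body presses on something with over 40 N, if the wrist force passes 120 N, or if a joint passes its speed limit or range.

## Working session

There is one attempt and no reset: what is moved stays moved. The work goes in short steps, Python scripts to look and compute and a shell command to move; the robot and the scene stay as the last step left them, time stands still between calls to the robot, and variables do not carry over. Pictures are saved under pics/ and viewed, at most 10 in all, crops included, and the job is handed in when it is done.

```bash
mkdir -p pics; ls; cat > h.py <<'E'
import numpy as np, cv2, sys
from scipy.spatial.transform import Rotation as Ro
from workcell import status, eyes, ticket
def save(name, f):
    d=eyes.get_image(name); cv2.imwrite(f'pics/{f}.png', d['img'][:,:,::-1]); np.savez(f'pics/{f}.npz', **d); return d
def load(f): return dict(np.load(f'pics/{f}.npz'))
def ray(d,u,v):
    K=np.array([[d['fx'],0,d['cx']],[0,d['fy'],d['cy']],[0,0,1]],float)
    p=cv2.undistortPoints(np.array([[[u,v]]],float),K,np.array([float(d['k1']),0,0,0]))[0,0]
    return np.array([p[0],p[1],1.])
def cam2w(d,c): return d['R'].T@(np.asarray(c)-d['t'])
def at_z(d,u,v,z):
    o=cam2w(d,[0,0,0]); r=d['R'].T@ray(d,u,v); return o+r*(z-o[2])/r[2]
def at_depth(d,u,v,n=1):
    w=d['range_z'][int(v)-n:int(v)+n+1,int(u)-n:int(u)+n+1]; w=w[w>0]
    return cam2w(d,ray(d,u,v)*np.median(w))
def cloud(d):
    K=np.array([[d['fx'],0,d['cx']],[0,d['fy'],d['cy']],[0,0,1]],float)
    v,u=np.mgrid[:480,:640]; p=cv2.undistortPoints(np.stack([u,v],-1).reshape(-1,1,2).astype(float),K,np.array([float(d['k1']),0,0,0]))[:,0]
    c=np.c_[p,np.ones(len(p))]*d['range_z'].reshape(-1,1)
    return ((c-d['t'])@d['R']).reshape(480,640,3)
def pose():
    o=status.get_obs(); return o, np.array(o['ee_pos']), Ro.from_rotvec(o['orientation'])
E
python3 - <<'E'
from h import *
a=save('top','top1'); b=save('scene','sc1')
for d in (a,b): print(cam2w(d,[0,0,0]), d['R'][2], d['fx'])
o,p,R=pose(); print(o['t'],p,R.as_matrix().round(3),o['width'])
E
```

```text
pics
[ 358.2529282   -74.03423607 1579.28871829] [ 0.17938077  0.00277434 -0.98377581] 526.3853806921793
[   -8.76535049 -1073.15158372  1188.55123842] [ 0.39854061  0.65649384 -0.64045392] 574.2236102096579
0.1 [160.3845109  603.56595103 221.9764898 ] [[-0.966  0.257 -0.   ]
 [ 0.257  0.966 -0.001]
 [ 0.    -0.001 -1.   ]] 87.65472099344758
```

View pics/top1.png

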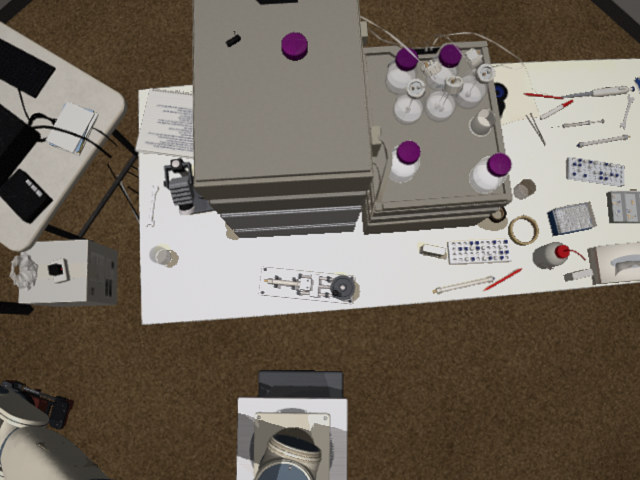

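View pics/sc1.png

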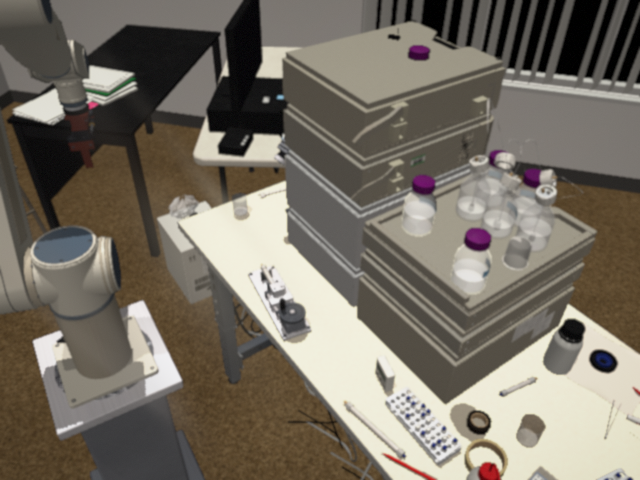

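Top view: fixture at about (262–355, 265–302), with the wheel at (343,288). The camera stand is at about (180,185), the beaker at (165,257), the timer at (433,250) and the long column at (465,285). I'll enlarge the fixture and the stand next.

```bash
python3 - <<'E'
from h import *
i=cv2.imread('pics/top1.png')
A=cv2.resize(i[258:308,255:365],None,fx=7,fy=7,interpolation=cv2.INTER_CUBIC)
B=cv2.resize(i[150:225,150:210],None,fx=3.2,fy=3.2,interpolation=cv2.INTER_CUBIC)
s=cv2.imread('pics/sc1.png'); C=cv2.resize(s[260:340,240:320],None,fx=3,fy=3,interpolation=cv2.INTER_CUBIC)
o=np.zeros((600,780,3),np.uint8); o[:350,:770]=A; o[355:595,:192]=B[:240]; o[355:595,300:540]=C
cv2.imwrite('pics/c1.png',o)
d=load('top1'); P=cloud(d)
for (u,v) in [(180,165),(175,165),(180,180),(185,190),(180,200),(188,205),(165,257),(343,288)]: print(u,v,P[v,u].round())
E
```

```text
180 165 [755. 278. 312.]
175 165 [753. 288. 320.]
180 180 [719. 279. 301.]
185 190 [691. 262. 309.]
180 200 [669. 278. 292.]
188 205 [661. 262. 272.]
165 257 [553. 376.  63.]
343 288 [ 468. -145.   59.]
```

View pics/c1.png

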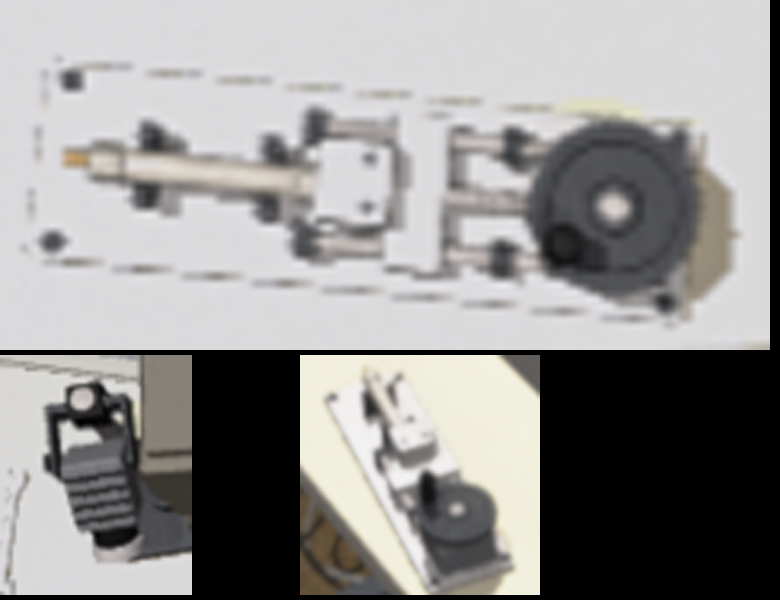

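Enlarged top view, in full-image pixels: wheel hub (342.6,287.3), knob (335.9,292.7), end-A tip (264.3,280.6), and the column leaving the keeper at (299.3,284). The camera points towards the robot, with its lens at about (186,208).

```bash
python3 - <<'E'
from h import *
d=load('top1'); P=cloud(d)
f=lambda x,y:(255+x/7,258+y/7)
for n,x,y,z in [('wheel',613,205,64),('knob',566,243,98),('tipA',65,158,41),('colmid?',185,169,41),('colkeep',310,182,41),('pl1',55,60,10),('pl2',45,262,10),('pl4',680,320,10),('pl3',690,122,10)]:
    print(n, at_z(d,*f(x,y),z).round(1))
# camera head cloud
m=np.zeros((480,640),bool); m[150:225,150:212]=True
Q=P[m]; Q=Q[(Q[:,2]>180)&(Q[:,2]<340)&(Q[:,1]>225)&(Q[:,0]>560)]
print(len(Q),Q.min(0).round(),Q.max(0).round())
for v in range(160,216,3): print(v,[tuple(P[v,u].round().astype(int)) for u in range(170,196,4)])
d2=load('sc1'); 
o,p,R=pose(); print(p)
E
```

```text
wheel [ 469.5 -143.8   64. ]
knob [ 451.7 -123.4   98. ]
tipA [488.9  84.1  41. ]
colmid? [484.8  33.8  41. ]
colkeep [479.8 -18.5  41. ]
pl1 [533.6  92.6  10. ]
pl2 [447.3  94.8  10. ]
pl4 [ 425.  -174.7   10. ]
pl3 [ 509.1 -179.2   10. ]
1216 [639. 244. 226.] [775. 323. 327.]
160 [(np.int64(768), np.int64(304), np.int64(313)), (np.int64(766), np.int64(292), np.int64(321)), (np.int64(767), np.int64(283), np.int64(316)), (np.int64(771), np.int64(276), np.int64(305)), (np.int64(870), np.int64(347), np.int64(-2)), (np.int64(869), np.int64(333), np.int64(1)), (np.int64(672), np.int64(168), np.int64(612))]
163 [(np.int64(761), np.int64(304), np.int64(311)), (np.int64(759), np.int64(292), np.int64(318)), (np.int64(759), np.int64(282), np.int64(319)), (np.int64(761), np.int64(273), np.int64(313)), (np.int64(762), np.int64(264), np.int64(309)), (np.int64(859), np.int64(332), np.int64(3)), (np.int64(665), np.int64(167), np.int64(614))]
166 [(np.int64(753), np.int64(303), np.int64(312)), (np.int64(749), np.int64(290), np.int64(324)), (np.int64(749), np.int64(280), np.int64(324)), (np.int64(75
[... 4824 characters left out ...]
11 [(np.int64(358), np.int64(-74), np.int64(1579)), (np.int64(705), np.int64(375), np.int64(0)), (np.int64(705), np.int64(362), np.int64(-1)), (np.int64(645), np.int64(276), np.int64(273)), (np.int64(646), np.int64(267), np.int64(267)), (np.int64(648), np.int64(259), np.int64(258)), (np.int64(649), np.int64(250), np.int64(254))]
214 [(np.int64(696), np.int64(388), np.int64(-4)), (np.int64(696), np.int64(375), np.int64(-2)), (np.int64(695), np.int64(362), np.int64(-1)), (np.int64(640), np.int64(279), np.int64(261)), (np.int64(639), np.int64(268), np.int64(264)), (np.int64(696), np.int64(324), np.int64(-1)), (np.int64(696), np.int64(312), np.int64(-1))]
[160.3845109  603.56595103 221.9764898 ]
```

```bash

python3 -m jog '[[[0, 0, 0, 0, 0, 0.12], [0, 0, 0, 0, 0, 0.12], [0, 0, 0, 0, 0, 0.12], [0, 0, 0, 0, 0, 0.12], [0, 0, 0, 0, 0, 0.12]]]'
python3 -m jog '[[[0, 0, 0, 0, 0, 0.12], [0, 0, 0, 0, 0, 0.12], [0, 0, 0, 0, 0, 0.12], [0, 0, 0, 0, 0, 0.12], [0, 0, 0, 0, 0, 0.12]]]'
python3 -m jog '[[[0, 0, 0, 0, 0, 0.1], [0, 0, 0, 0, 0, 0.1], [-28, 26, 0, 0, 0, 0], [-28, 26, 0, 0, 0, 0], [-28, 26, 0, 0, 0, 0]]]'
python3 -m jog '[[[-28, 26, 0, 0, 0, 0], [-28, 26, 0, 0, 0, 0], [-28, 26, 0, 0, 0, 0], [-28, 26, 0, 0, 0, 0], [-28, 26, 0, 0, 0, 0]]]'
python3 -m jog '[[[-28, 26, 0, 0, 0, 0], [-28, 26, 0, 0, 0, 0], [-28, 26, 0, 0, 0, 0], [-28, 26, 0, 0, 0, 0], [-28, 26, 0, 0, 0, 0]]]'
python3 - <<'E'
from h import *
o,p,R=pose(); print(o['t'],p,R.as_matrix().round(3),o['qpos'])
print(R.inv().apply(np.array([451.7,-123.4,150])-p))
E
```

```text
t: 0.52
ee_pos: [160.4, 603.7, 222.2]
orientation: [1.318, 2.852, -0.001]
ft_force: [0.5, -0.6, 0.4]
width: 87.9
grasp_force: 0.0
t: 0.93
ee_pos: [160.4, 603.7, 222.2]
orientation: [2.102, 2.335, -0.001]
ft_force: [0.1, 0.1, 1.2]
width: 87.8
grasp_force: 0.0
t: 1.35
ee_pos: [230.8, 512.2, 222.1]
orientation: [2.316, 2.122, -0.001]
ft_force: [1.2, 0.0, -0.8]
width: 88.1
grasp_force: 0.0
t: 1.77
ee_pos: [348.4, 360.7, 222.5]
orientation: [2.318, 2.121, -0.001]
ft_force: [1.1, 0.5, -0.8]
width: 87.4
grasp_force: 0.0
t: 2.18
ee_pos: [465.5, 209.6, 222.5]
orientation: [-2.318, -2.12, 0.001]
ft_force: [1.4, 0.6, 0.4]
width: 88.0
grasp_force: 0.0
2.1833 [465.4753359  209.60188175 222.54751846] [[ 0.089  0.996 -0.   ]
 [ 0.996 -0.089 -0.   ]
 [-0.    -0.    -1.   ]] [3.99783390e-01 2.55583263e-01 1.88004467e+00 7.76498250e-06
 1.00630956e+00 4.88800070e-01]
[-332.89662341   15.90649689   72.59460752]
```

```bash

python3 -m jog '[[[-37, 2, 0, 0, 0, 0], [-37, 2, 0, 0, 0, 0], [-37, 2, 0, 0, 0, 0], [-37, 2, 0, 0, 0, 0], [-37, 2, 0, 0, 0, 0]]]' >/dev/null
python3 -m jog '[[[-37, 2, 0, 0, 0, 0], [-37, 2, 0, 0, 0, 0], [-37, 2, 0, 0, 0, 0], [-37, 0, 0, 0, 0, 0], [0, 0, 0, 0, 0, 0]]]' 30
python3 - <<'E'
from h import *
d=save('wrist','w1'); i=cv2.imread('pics/w1.png')
o,p,R=pose(); print(o['t'],p,o['width'])
print(cam2w(d,[0,0,0]),d['R'].round(2))
for X in [(469,-144.4,62),(451.7,-123.4,98)]:
    c=d['R']@np.array(X)+d['t']; print(X,c[:2]/c[2]*d['fx']+[d['cx'],d['cy']])
E
```

```text
t: 3.02
ee_pos: [450.7, -126.6, 222.7]
orientation: [2.322, 2.114, -0.001]
ft_force: [0.3, -0.4, 0.3]
width: 57.9
grasp_force: 0.0
3.0667 [ 450.69809055 -124.38510275  222.51872857] 54.092692397945434
[457.38859063 -50.35926861 383.75258486] [[ 1.   -0.09  0.  ]
 [-0.09 -0.96  0.28]
 [-0.03 -0.28 -0.96]]
(469, -144.4, 62) [343.88784583 240.9153062 ]
(451.7, -123.4, 98) [323.90030476 230.64980523]
```

View pics/w1.png

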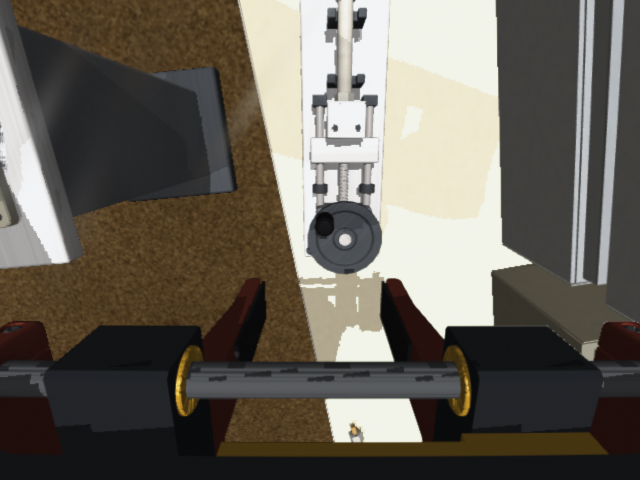

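The wrist view has the knob at (325,224) and the wheel hub at (344,239). Both agree with the top-view positions to within about 2 mm, so I'll descend and grip the knob.

```bash

python3 -m jog '[[[1, 0, 38, 0, 0, 0], [0, 0, 38, 0, 0, 0], [0, 0, 38, 0, 0, 0], [0, 0, 20, 0, 0, 0], [0, 0, 16, 0, 0, 0]]]' 36
python3 -m jog '[[[0, 0, 0, 0, 0, 0], [0, 0, 0, 0, 0, 0], [0, 0, 0, 0, 0, 0]]]' 10
python3 -m jog '[[[0, 0, 0, 0, 0, 0], [0, 0, 0, 0, 0, 0], [0, 0, 0, 0, 0, 0], [0, 0, 0, 0, 0, 0]]]'
python3 - <<'E'
from h import *
o,p,R=pose(); print(o['t'],p,R.as_matrix().round(3)[:2],o['width'],o['ft_force'],o['moment'])
E
```

```text
t: 3.48
ee_pos: [449.7, -119.1, 70.3]
orientation: [-2.315, -2.119, 0.003]
ft_force: [0.2, -1.0, 0.2]
width: 36.1
grasp_force: 0.0
t: 3.73
ee_pos: [451.9, -120.2, 73.4]
orientation: [2.317, 2.121, 0.001]
ft_force: [0.1, -0.6, 1.3]
width: 19.5
grasp_force: 0.0
t: 4.07
ee_pos: [452.0, -120.8, 73.6]
orientation: [2.317, 2.119, 0.002]
ft_force: [1.0, 1.1, 3.4]
width: 15.2
grasp_force: 30.1
4.0667 [ 451.9661962  -120.80266983   73.60283222] [[ 0.089  0.996  0.002]
 [ 0.996 -0.089 -0.   ]] 15.17987575340365 [1.00844228 1.06843861 3.37280653] [0.12198113 0.01265632 0.01619345]
```

```bash
python3 - <<'E'
import numpy as np
a=0.78+0.35*np.arange(20); c=np.round(28*np.c_[np.cos(a),-np.sin(a)],1); d=np.diff(c,axis=0).round(1)
print(d.tolist())
E
```

```text
[[-8.0, -5.6], [-9.4, -2.6], [-9.7, 0.8], [-8.8, 4.1], [-6.9, 6.9], [-4.1, 8.9], [-0.9, 9.7], [2.5, 9.4], [5.7, 8.0], [8.0, 5.5], [9.4, 2.5], [9.7, -0.9], [8.8, -4.2], [6.9, -6.9], [4.0, -8.9], [0.8, -9.7], [-2.6, -9.4], [-5.7, -7.9], [-8.1, -5.5]]
```

```bash

python3 -m jog '[[[-4, -2.8, 0, 0, 0, 0], [-4, -2.8, 0, 0, 0, 0], [-9.4, -2.6, 0, 0, 0, 0], [-9.7, 0.8, 0, 0, 0, 0], [-8.8, 4.1, 0, 0, 0, 0]]]'
python3 -m jog '[[[-6.9, 6.9, 0, 0, 0, 0], [-4.1, 8.9, 0, 0, 0, 0], [-0.9, 9.7, 0, 0, 0, 0], [2.5, 9.4, 0, 0, 0, 0], [0, 0, 0, 0, 0, 0]]]'
python3 - <<'E'
from h import *
o,p,R=pose(); q=p[:2]-[469,-144.4]; x=np.array([.996,-.089]);y=np.array([.089,.996]); print(q@x,q@y,o['ft_force'],o['moment'],o['width'])
E
```

```text
t: 4.48
ee_pos: [446.2, -157.0, 73.6]
orientation: [2.317, 2.118, 0.003]
ft_force: [10.0, 8.1, 1.8]
width: 15.5
grasp_force: 30.0
t: 4.9
ee_pos: [479.9, -168.5, 73.4]
orientation: [-2.318, -2.119, -0.001]
ft_force: [-0.6, 3.8, 12.9]
width: 15.2
grasp_force: 30.2
13.019028329014734 -23.042441017787837 [-0.61095265  3.79450928 12.87140361] [0.70645653 0.20714796 0.02894201] 15.17807775761913
```

```bash

python3 -m jog '[[[5.7, 8, 0, 0, 0, 0], [8, 5.5, 0, 0, 0, 0], [9.4, 2.5, 0, 0, 0, 0], [9.7, -0.9, 0, 0, 0, 0], [8.8, -4.2, 0, 0, 0, 0]]]'
python3 -m jog '[[[6.9, -6.9, 0, 0, 0, 0], [4, -8.9, 0, 0, 0, 0], [0.8, -9.7, 0, 0, 0, 0], [-2.6, -9.4, 0, 0, 0, 0], [0, 0, 0, 0, 0, 0]]]'
python3 - <<'E'
from h import *
o,p,R=pose(); q=p[:2]-[469,-144.4]; x=np.array([.996,-.089]);y=np.array([.089,.996]); print(q@x,q@y,np.arctan2(-q@x,q@y)+2*np.pi,o['ft_force'],o['moment'],o['width'])
E
```

```text
t: 5.32
ee_pos: [495.1, -128.9, 73.6]
orientation: [2.316, 2.118, 0.002]
ft_force: [-0.7, -1.9, 6.5]
width: 15.4
grasp_force: 30.1
t: 5.73
ee_pos: [458.7, -116.5, 73.5]
orientation: [2.317, 2.12, 0.0]
ft_force: [-1.4, 2.7, 10.9]
width: 14.8
grasp_force: 30.1
-12.71061871430058 26.84838510411464 6.725345427392086 [-1.37035438  2.65935503 10.94106784] [ 0.23727734  0.42787124 -0.0136077 ] 14.75476485447171
```

```bash

python3 -m jog '[[[-3.8, -5.9, 0, 0, 0, 0], [-5.1, -4.8, 0, 0, 0, 0], [-6.1, -3.3, 0, 0, 0, 0], [0, 0, 0, 0, 0, 0], [0, 0, 0, 0, 0, 0]]]'
python3 - <<'E'
from h import *
o,p,R=pose(); q=p[:2]-[469,-144.4]; x=np.array([.996,-.089]);y=np.array([.089,.996]); print(q@x,q@y,np.arctan2(-q@x,q@y)+2*np.pi,o['ft_force'],o['moment'],o['width'])
d=save('top','top2')
i=cv2.imread('pics/top2.png'); j=cv2.imread('pics/top1.png')
o=np.vstack([cv2.resize(k[258:308,255:365],None,fx=6,fy=6,interpolation=cv2.INTER_CUBIC) for k in (j,i)]); cv2.imwrite('pics/c2.png',o)
E
```

```text
t: 6.15
ee_pos: [444.9, -130.2, 73.5]
orientation: [2.318, 2.118, 0.002]
ft_force: [1.3, 3.3, 9.5]
width: 15.2
grasp_force: 30.1
-25.251999646802933 12.000040994854988 7.4103607349005935 [1.32707199 3.30935516 9.48304711] [ 0.49509562 -0.09534724 -0.06203174] 15.183558427169627
```

View pics/c2.png

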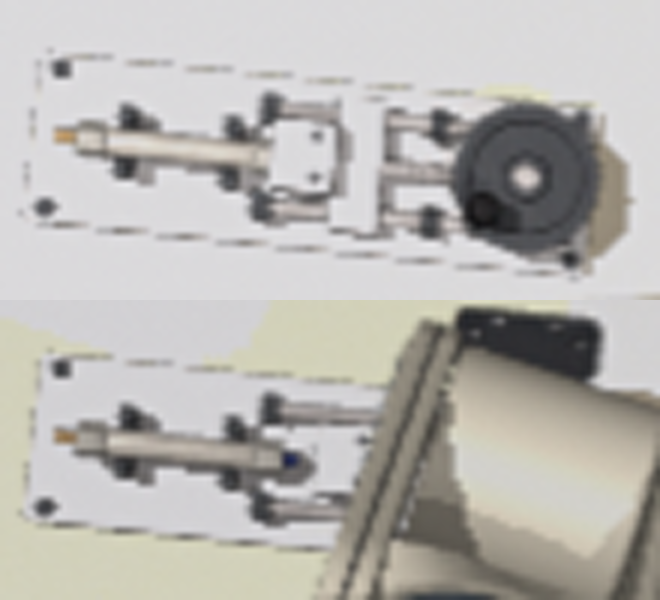

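The keeper is clear of the far nut: the blue end-B tip now shows at crop (290,460). I'll nudge the wheel on to the stop.

```bash

python3 -m jog '[[[-1.5, -0.5, 0, 0, 0, 0], [0, 0, 0, 0, 0, 0]]]'
python3 -m jog '[[[-1.5, -0.5, 0, 0, 0, 0], [0, 0, 0, 0, 0, 0]]]'
python3 -m jog '[[[-2, -0.5, 0, 0, 0, 0], [0, 0, 0, 0, 0, 0], [0, 0, 0, 0, 0, 0]]]'
python3 - <<'E'
from h import *
o,p,R=pose(); q=p[:2]-[469,-144.4]; x=np.array([.996,-.089]);y=np.array([.089,.996]); print(q@x,q@y,np.arctan2(-q@x,q@y)+2*np.pi)
E
```

```text
t: 6.37
ee_pos: [444.8, -130.5, 73.5]
orientation: [2.32, 2.118, 0.005]
ft_force: [4.8, 12.6, 9.2]
width: 15.2
grasp_force: 30.1
t: 6.53
ee_pos: [444.7, -130.9, 73.5]
orientation: [2.321, 2.117, 0.007]
ft_force: [8.7, 22.0, 9.1]
width: 14.6
grasp_force: 30.1
t: 6.78
ee_pos: [444.5, -132.5, 73.5]
orientation: [2.32, 2.117, 0.008]
ft_force: [10.1, 25.0, 6.6]
width: 15.1
grasp_force: 30.1
-25.448047391145597 9.637962915089563 7.4919440213220225
```

Force rose to 27 N with no further travel and the angle reads 7.49, so the keeper is at its stop. Now I'll release, rise and go over the column.

```bash

python3 -m jog '[[[1.5, 0.5, 0, 0, 0, 0], [0, 0, 0, 0, 0, 0], [0, 0, 0, 0, 0, 0]]]' 44 >/dev/null
python3 -m jog '[[[0, 0, -20, 0, 0, 0], [0, 0, -40, 0, 0, 0], [0, 0, -20, 0, 0, 0], [0, 0, 0, 0, 0, 0]]]'
python3 -m jog '[[[32, 5, 0, 0, 0, 0], [32, 5, 0, 0, 0, 0], [32, 5, 0, 0, 0, 0], [32, 5, 0, 0, 0, 0], [30, 5, 0, 0, 0, 0]]]' 50
python3 -m jog '[[[0, 0, 0, 0, 0, 0], [0, 0, 0, 0, 0, 0]]]'
python3 - <<'E'
from h import *
o,p,R=pose(); print(p,R.as_matrix().round(3)); print(R.inv().apply(np.array([483.6,24.3,22])-p))
d=save('wrist','w2'); t=save('top','top3')
E
```

```text
t: 7.37
ee_pos: [444.8, -134.4, 156.2]
orientation: [2.314, 2.116, 0.004]
ft_force: [-0.1, -1.0, 1.5]
width: 44.2
grasp_force: 0.0
t: 7.78
ee_pos: [480.9, 23.0, 151.6]
orientation: [-2.318, -2.119, 0.003]
ft_force: [0.2, -0.1, -0.9]
width: 50.0
grasp_force: 0.0
t: 7.95
ee_pos: [481.1, 22.8, 151.6]
orientation: [-2.314, -2.123, 0.003]
ft_force: [-0.5, -1.0, 0.1]
width: 49.9
grasp_force: 0.0
[481.06076602  22.79763977 151.57402396] [[ 0.086  0.996 -0.002]
 [ 0.996 -0.086 -0.   ]
 [-0.001 -0.002 -1.   ]]
[  1.78594078   2.6433765  129.5683428 ]
```

View pics/w2.png

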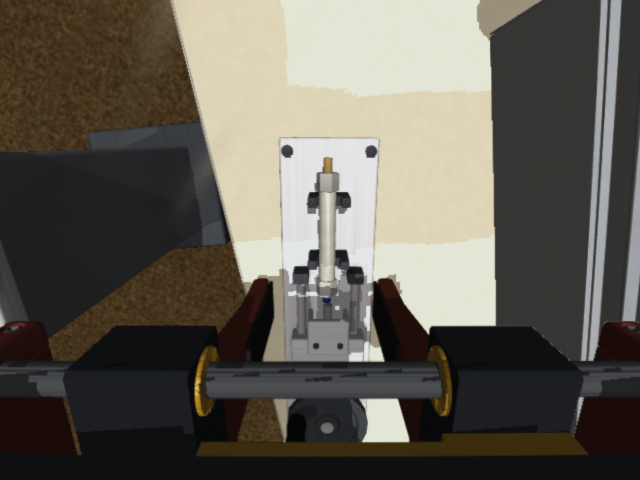

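In the wrist view, tip A is at (328,158) and the saddles are at (329,200) and (328,259). The keeper sits back at v≈335, and the blue tip is clear at (326,300).

```bash
python3 - <<'E'
from h import *
o,p,R=pose(); d=load('w2')
A=at_z(d,328,158,41);S1=at_z(d,329,200,43);S2=at_z(d,328,259,43);B=at_z(d,326.5,300,41)
print(A,S1,S2,B,(A+B)/2,(S1+S2)/2, np.linalg.norm(A-B),np.linalg.norm(S1-S2))
print(R.inv().apply((S1+S2)/2-p))
E
```

```text
[489.83473466  85.73885066  41.        ] [488.02124301  54.29214746  43.        ] [483.35176511   6.45098019  43.        ] [479.09088062 -30.59499195  41.        ] [484.46280764  27.57192935  41.        ] [485.68650406  30.37156382  43.        ] 116.82890625338636 48.068506421055716
[  9.43686047   4.31304984 108.77912484]
```

```bash

python3 -m jog '[[[3.2, 2.8, 35, 0, 0, 0], [0, 0, 35, 0, 0, 0], [0, 0, 30, 0, 0, 0], [0, 0, 18, 0, 0, 0], [0, 0, 10, 0, 0, 0]]]' 44
python3 -m jog '[[[0, 0, 1.5, 0, 0, 0], [0, 0, 0, 0, 0, 0], [0, 0, 0, 0, 0, 0]]]'
python3 -m jog '[[[0, 0, 0, 0, 0, 0], [0, 0, 0, 0, 0, 0], [0, 0, 0, 0, 0, 0], [0, 0, 0, 0, 0, 0], [0, 0, 0, 0, 0, 0]]]' 5
python3 -m jog '[[[0, 0, 0, 0, 0, 0], [0, 0, 0, 0, 0, 0]]]'
```

```text
t: 8.47
ee_pos: [482.6, 23.5, 22.1]
orientation: [-2.318, -2.116, 0.006]
ft_force: [1.2, -0.5, -0.5]
width: 43.9
grasp_force: 0.0
t: 8.72
ee_pos: [485.4, 24.5, 24.0]
orientation: [2.318, 2.119, 0.002]
ft_force: [0.2, 0.2, -0.5]
width: 44.2
grasp_force: 0.0
t: 9.13
ee_pos: [485.0, 25.1, 23.6]
orientation: [2.317, 2.12, 0.001]
ft_force: [0.2, 0.7, 0.5]
width: 14.2
grasp_force: 0.4
t: 9.3
ee_pos: [484.9, 25.1, 23.4]
orientation: [2.318, 2.12, 0.0]
ft_force: [-0.4, 0.3, 4.8]
width: 12.2
grasp_force: 30.0
```

The column is gripped at 14 mm and 30 N. Lift it clear, turn end B towards the camera, and stand off for a look.

```bash

python3 -m jog '[[[0, 0, -10, 0, 0, 0], [0, 0, -25, 0, 0, 0], [0, 0, -35, 0, 0, 0], [0, 0, -40, 0, 0, 0], [0, 0, -40, 0, 0, 0]]]'
python3 -m jog '[[[0, 0, -15, 0, 0, -0.12], [0, 0, 0, 0, 0, -0.12], [0, 0, 0, 0, 0, -0.12], [0, 0, 0, 0, 0, -0.12], [0, 0, 0, 0, 0, -0.12]]]'
python3 -m jog '[[[0, 0, 0, 0, 0, -0.12], [0, 0, 0, 0, 0, -0.12], [0, 0, 0, 0, 0, -0.12], [0, 0, 0, 0, 0, -0.12], [0, 0, 0, 0, 0, -0.12]]]' >/dev/null
python3 -m jog '[[[0, 0, 0, 0, 0, -0.12], [0, 0, 0, 0, 0, -0.12], [0, 0, 0, 0, 0, -0.12], [0, 0, 0, 0, 0, -0.12], [0, 0, 0, 0, 0, 0]]]' >/dev/null
python3 -m jog '[[[5, 28, 0, 0, 0, 0], [5, 28, 0, 0, 0, 0], [5, 28, 0, 0, 0, 0], [5, 28, 0, 0, 0, 0], [5, 28, 0, 0, 0, 0]]]'
python3 -m jog '[[[5, 28, 0, 0, 0, 0], [5, 28, 0, 0, 0, 0], [5, 28, 0, 0, 0, 0], [0, 0, 0, 0, -0.1, 0], [0, 0, 0, 0, -0.1, 0]]]'
python3 -m jog '[[[0, 0, 0, 0, -0.1, 0], [0, 0, 0, 0, -0.1, 0], [0, 0, 0, 0, -0.1, 0], [0, 0, 0, 0, 0, 0], [0, 0, 0, 0, 0, 0]]]'
python3 - <<'E'
from h import *
o,p,R=pose(); print(p,R.as_matrix().round(3),o['qpos'])
d=save('wrist','w3'); print(cam2w(d,[0,0,0]),d['R'].round(2))
E
```

```text
t: 9.72
ee_pos: [483.6, 25.0, 174.7]
orientation: [-2.317, -2.12, 0.002]
ft_force: [0.8, -0.9, -1.4]
width: 12.1
grasp_force: 30.0
t: 10.13
ee_pos: [484.3, 25.0, 188.8]
orientation: [1.58, 2.715, 0.0]
ft_force: [0.1, -0.7, -0.4]
width: 11.8
grasp_force: 30.0
t: 11.38
ee_pos: [456.2, 165.6, 188.5]
orientation: [0.024, -3.141, 0.0]
ft_force: [0.1, -1.1, -1.4]
width: 12.5
grasp_force: 30.0
t: 11.8
ee_pos: [441.1, 250.0, 188.8]
orientation: [-0.026, 2.937, 0.006]
ft_force: [0.2, -2.3, -0.8]
width: 12.3
grasp_force: 30.0
t: 12.22
ee_pos: [440.1, 246.4, 187.8]
orientation: [-0.023, 2.684, -0.003]
ft_force: [0.9, -0.2, -1.2]
width: 12.4
grasp_force: 30.0
[440.10049402 246.38431952 187.8055946 ] [[-0.897 -0.016  0.442]
 [-0.017  1.     0.002]
 [-0.442 -0.006 -0.897]] [ 0.65073472  0.18817436  2.17614926 -0.61428405  0.48033611 -0.42943709]
[299.05275007 244.31996154 298.3096743 ] [[-0.02  1.   -0.  ]
 [ 0.74  0.02  0.68]
 [ 0.68  0.01 -0.74]]
```

View pics/w3.png

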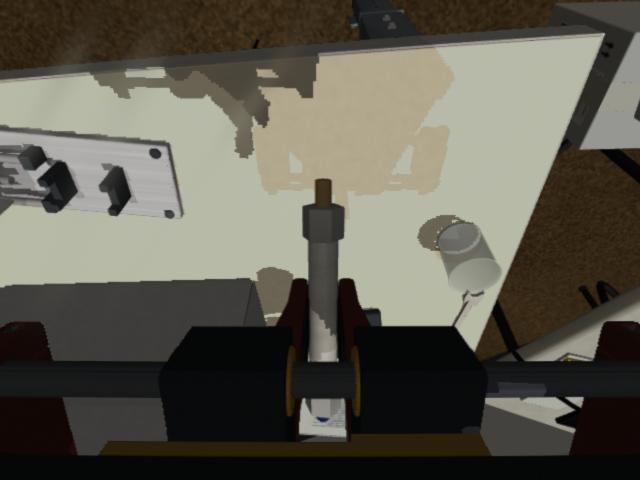

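This view shows the column and its orange end A at (323,185). The inspection camera head is hidden behind the gripper at about (370,318). I'll pitch further forward to bring it into view.

```bash

python3 -m jog '[[[0, 0, 0, 0, -0.1, 0], [0, 0, 0, 0, -0.1, 0], [0, 0, 0, 0, -0.1, 0], [0, 0, 0, 0, -0.1, 0], [0, 0, 0, 0, 0, 0]]]'
python3 -m jog '[[[0, 0, 0, 0, -0.1, 0], [0, 0, 0, 0, -0.1, 0], [0, 0, 0, 0, 0, 0]]]'
python3 - <<'E'
from h import *
o,p,R=pose(); print(p,R.as_matrix().round(3),o['qpos'])
d=save('wrist','w4'); print(cam2w(d,[0,0,0]),d['R'].round(2))
for X in [(648,265,262),(700,277,300)]:
    c=d['R']@np.array(X)+d['t']; print(X,c[:2]/c[2]*d['fx']+[d['cx'],d['cy']])
E
```

```text
t: 12.68
ee_pos: [441.9, 243.7, 197.5]
orientation: [-0.008, 2.452, -0.037]
ft_force: [0.7, 0.1, -2.4]
width: 12.3
grasp_force: 30.0
t: 12.93
ee_pos: [432.0, 263.1, 249.0]
orientation: [0.004, 2.329, -0.072]
ft_force: [0.4, 0.2, -1.4]
width: 12.7
grasp_force: 30.0
[432.03829589 263.09033946 248.98046583] [[-0.688  0.026  0.725]
 [-0.019  0.998 -0.054]
 [-0.725 -0.051 -0.687]] [ 0.89804943  0.13517619  2.26034063 -1.30204242  0.67205058  0.3800591 ]
[261.19135849 269.78253954 303.67518382] [[ 0.02  1.   -0.05]
 [ 0.46  0.03  0.89]
 [ 0.89 -0.04 -0.46]]
(648, 265, 262) [329.38008727 377.91796517]
(700, 277, 300) [339.12842518 420.20052338]
```

```bash

python3 -m jog '[[[0, 0, 0, 0, 0.12, 0], [0, 0, 0, 0, 0.12, 0], [0, 0, 0, 0, 0.12, 0], [0, 0, 0, 0, 0, 0]]]' >/dev/null
python3 -m jog '[[[-29, 9.5, -19, 0, 0, 0], [-29, 9.5, -19, 0, 0, 0], [-29, 9.5, -19, 0, 0, 0], [-29, 9.5, -19, 0, 0, 0], [-29, 9.5, -19, 0, 0, 0]]]' >/dev/null
python3 -m jog '[[[0, 0, 0, 0, 0, 0], [0, 0, 0, 0, 0, 0]]]'
python3 - <<'E'
from h import *
o,p,R=pose(); print(p,R.as_matrix().round(3),o['qpos'])
d=save('wrist','w5'); print(cam2w(d,[0,0,0]),d['R'].round(2))
for X in [(648,265,262),(700,277,300)]:
    c=d['R']@np.array(X)+d['t']; print(X,c[:2]/c[2]*d['fx']+[d['cx'],d['cy']])
E
```

```text
t: 13.9
ee_pos: [503.9, 311.1, 401.2]
orientation: [0.027, 2.551, -0.1]
ft_force: [-1.0, -0.6, -2.5]
width: 12.1
grasp_force: 30.0
[503.88959219 311.14949493 401.21802228] [[-0.832  0.041  0.554]
 [-0.003  0.997 -0.078]
 [-0.555 -0.066 -0.829]] [ 0.76440871  0.05561154  1.81376742 -0.56668126  0.95884391 -0.52753787]
[349.75666288 323.05457465 492.01615861] [[ 0.04  1.   -0.06]
 [ 0.64  0.02  0.77]
 [ 0.76 -0.07 -0.64]]
(648, 265, 262) [294.03810424 255.65284581]
(700, 277, 300) [305.44804785 311.22988068]
```

View pics/w5.png

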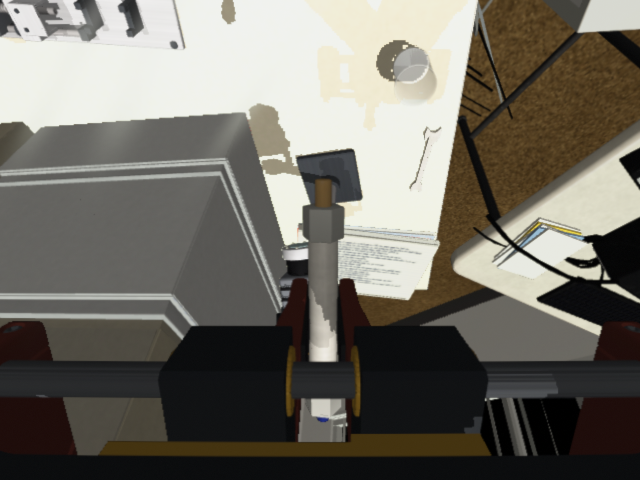

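The head is now in view at (280–312, 245–305), with the lens at about (297,255), the foot near (330,175) and the beaker at (410,75). The column hides part of the head, so I'll shift sideways and crop.

```bash

python3 -m jog '[[[-8, 30, 0, 0, 0, 0], [-8, 30, 0, 0, -0.05, 0], [0, 0, 0, 0, -0.05, 0], [0, 0, 0, 0, 0, 0], [0, 0, 0, 0, 0, 0]]]'
python3 - <<'E'
from h import *
o,p,R=pose(); print(p,o['qpos'])
d=save('wrist','w6'); print(cam2w(d,[0,0,0]),d['fx'],d['k1'])
for X in [(648,265,262),(700,277,300)]:
    c=d['R']@np.array(X)+d['t']; uv=c[:2]/c[2]*d['fx']+[d['cx'],d['cy']]; print(uv)
u,v=252,250
i=cv2.imread('pics/w6.png'); cv2.imwrite('pics/c6.png',cv2.resize(i[140:320,190:350],None,fx=3.3,fy=3.3,interpolation=cv2.INTER_CUBIC))
E
```

```text
t: 14.37
ee_pos: [516.7, 370.0, 402.1]
orientation: [0.015, 2.458, -0.105]
ft_force: [-1.2, -0.6, -1.5]
width: 12.5
grasp_force: 30.0
[516.69458702 369.99657898 402.1003628 ] [ 0.86315949  0.13327324  1.76396821 -0.70622246  0.95488997 -0.36023669]
[354.61969083 381.20594067 478.15523358] 351.8190469676625 -0.014638821382615026
[237.87637117 228.32738695]
[252.34176176 284.05000839]
```

View pics/c6.png

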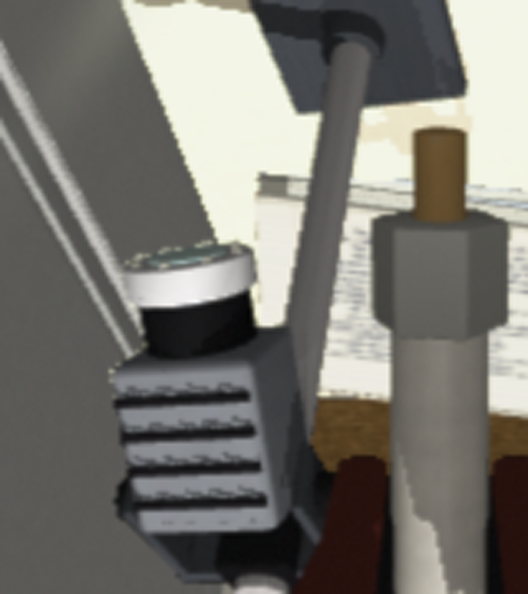

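Crop: the lens ring's front face spans (127,275)–(252,255). The head's finned top face has corners near (115,372), (252,365), (275,528) and (140,530), and the side face is to its right. I'll fit planes to the depth.

```bash
python3 - <<'E'
from h import *
d=load('w6'); P=cloud(d)
def region(poly):
    m=np.zeros((480,640),np.uint8); q=np.array([[190+x/3.3,140+y/3.3] for x,y in poly]); cv2.fillPoly(m,[np.round(q).astype(int)],1)
    X=P[m>0]; return X[(X[:,2]>200)&(X[:,2]<340)&(X[:,0]>560)]
def plane(X):
    for _ in range(4):
        c=X.mean(0); n=np.linalg.svd(X-c)[2][2]; r=(X-c)@n; X=X[abs(r)<max(1.5*r.std(),1)]
    if n[2]<0 : n=-n
    return n,c,r.std(),len(X)
T=region([(128,385),(240,380),(258,515),(150,520)]); nt,ct,s,k=plane(T); print('top',nt.round(3),ct.round(1),s,k)
S=region([(265,375),(285,345),(300,470),(283,505)]); ns,cs,s,k=plane(S); ns*=np.sign(ns[1]); print('side',ns.round(3),cs.round(1),s,k)
a=np.cross(nt,ns); a/=np.linalg.norm(a); a*=-np.sign(a[0]); print('look',a,np.degrees(np.arcsin(-a[2])),np.degrees(np.arctan2(a[1],a[0])))
W=region([(125,250),(255,240),(258,290),(190,312),(125,305)]); print(len(W)); pr=W@a; print('front ext',np.percentile(pr,[50,80,90,95,99]))
for z in [(130,285),(190,290),(250,270),(150,262),(190,258),(230,250),(190,340)]:
    print(z,P[round(140+z[1]/3.3),round(190+z[0]/3.3)].round(1), P[round(140+z[1]/3.3),round(190+z[0]/3.3)]@a)
# edges by plane intersect
o=cam2w(d,[0,0,0]); hit=lambda x,y:(lambda r:o+r*((ct-o)@nt)/(r@nt))(d['R'].T@ray(d,190+x/3.3,140+y/3.3))
c=[hit(*z) for z in [(115,372),(252,365),(275,528),(140,530)]]
print(np.round(c,1)); L=[np.linalg.norm(c[i]-c[(i+1)%4]) for i in range(4)]; print(L)
for i,j in((3,0),(2,1)): e=c[j]-c[i]; e/=np.linalg.norm(e); print('edge',e)
np.savez('pl.npz',nt=nt,ct=ct,ns=ns,cs=cs,a=a,c=c)
E
```

```text
top [-0.623 -0.114  0.774] [681.4 276.8 300.6] 0.5080575939037941 897
side [-0.166  0.986 -0.001] [690.3 301.9 283. ] 0.25564431545541844 290
look [-0.76289917 -0.12908495 -0.63349975] 39.30880265655052 -170.39633397012298
718
front ext [-690.48239068 -686.07311475 -685.22915372 -685.06925427 -684.79251186]
(130, 285) [645.6 255.7 261.1] -690.9532084372944
(190, 290) [642.4 277.7 265.2] -693.9568379113185
(250, 270) [651.  292.6 250. ] -692.8085610829517
(150, 262) [645.4 260.2 251.7] -685.3864498350226
(190, 258) [641.5 275.4 252.8] -685.1159755293806
(230, 250) [645.5 286.5 246.4] -685.5275585426573
(190, 340) [657.7 276.  273.7] -710.7370599790905
[[664.2 251.3 282.9]
 [656.2 297.6 283.3]
 [698.9 303.7 318.6]
 [706.9 256.4 318.1]]
[np.float64(46.998130595122525), np.float64(55.74732038476408), np.float64(47.907990883515325), np.float64(55.60458602854608)]
edge [-0.76874002 -0.0925907  -0.63282363]
edge [-0.76627662 -0.10880813 -0.63323055]
```

```bash
python3 - <<'E'
from h import *
z=np.load('pl.npz'); d=load('w6'); P=cloud(d); a,nt,ns=z['a'],z['nt'],z['ns']
u=np.cross(nt,a); u/=np.linalg.norm(u); u*=np.sign(u[1]); w=np.cross(a,u); w*=np.sign(w[2])
X=P[200:240,220:275].reshape(-1,3); X=X[abs(X@a+685.2)<1.5]
U,W=X@u,X@w; print(len(X),U.min(),U.max(),W.min(),W.max(),'c',(U.max()+U.min())/2,(W.max()+W.min())/2,np.ptp(U),np.ptp(W))
(cx,cy),r=cv2.minEnclosingCircle(np.c_[U,W].astype(np.float32)); print(cx,cy,r)
print('box axis U',z['cs']@u-25,'W',z['ct']@w-23, 'corners U',[c@u for c in z['c']])
Ubox,Wbox=z['cs']@u-25,z['ct']@w-23
for U0,W0 in((Ubox,Wbox),((U.max()+U.min())/2,(W.max()+W.min())/2)): 
    l=-685.1*a+U0*u+W0*w; print('lens',l,'focus',l+60*a)
np.savez('foc.npz',a=a,u=u,w=w)
E
```

```text
228 40.89844231802662 176.50495201683907 -419.8608130171238 -224.09193453772875 c 108.70169716743284 -321.97637377742626 135.60650969881246 195.76887847939506
104.58006286621094 -324.676513671875 114.5225830078125
box axis U 155.43999944935896 W -246.69715234519504 corners U [np.float64(135.0496096008035), np.float64(182.04753492464053), np.float64(180.90154549284514), np.float64(132.99454371090442)]
lens [649.64126486 269.69395945 244.16077415] focus [603.86731488 261.94886269 206.15078889]
lens [704.59927721 232.24174684 185.60841528] focus [658.82532723 224.49665007 147.59843002]
```

```bash
cat > tgt.py <<'E'
from h import *
z=np.load('foc.npz'); a,u,w=z['a'],z['u'],z['w']
E
python3 - <<'E'
from tgt import *
d=load('w6'); P=cloud(d); o,p,R=pose()
X=P[200:240,220:275].reshape(-1,3); X=X[(abs(X@a+685.2)<2)&(abs(X@u-155.4)<30)&(abs(X@w+246.7)<30)]
U,W=X@u,X@w; print(len(X),'ring c',(U.max()+U.min())/2,(W.max()+W.min())/2,np.ptp(U),np.ptp(W))
# column in tool frame
Q=R.inv().apply(P.reshape(-1,3)-p).reshape(480,640,3)
for v in list(range(176,186,1))+list(range(186,345,12)):
    r=Q[v,295:352]; ok=(abs(r[:,1])<12)&(abs(r[:,2]+19)<20)
    if ok.any(): r=r[ok]; k=r[:,2].argmin(); print(v,ok.sum(),r[:,0].mean().round(1),'y mid',((r[:,1].max()+r[:,1].min())/2).round(1),'zmin',r[:,2].min().round(1))
E
```

```text
245 ring c 155.24766432588956 -246.01326323359552 43.49993209588746 43.84265739173358
179 14 63.6 y mid -0.4 zmin -18.3
180 16 63.3 y mid -0.4 zmin -19.3
181 17 63.0 y mid -0.2 zmin -19.9
182 17 62.6 y mid -0.2 zmin -20.2
183 17 62.2 y mid -0.2 zmin -20.2
184 17 61.8 y mid -0.2 zmin -19.8
185 17 61.3 y mid -0.2 zmin -19.9
186 17 60.9 y mid -0.2 zmin -20.0
198 16 56.1 y mid -0.4 zmin -20.2
210 42 51.8 y mid -0.2 zmin -25.0
222 42 46.9 y mid -0.4 zmin -25.1
234 42 41.8 y mid -0.4 zmin -25.2
246 29 36.5 y mid -0.4 zmin -23.9
258 30 31.2 y mid -0.3 zmin -23.8
270 30 25.8 y mid -0.3 zmin -23.4
282 48 17.7 y mid 0.2 zmin -22.8
294 54 13.9 y mid 0.1 zmin -23.0
306 57 11.0 y mid -0.2 zmin -30.6
318 40 5.5 y mid -0.3 zmin -38.2
330 32 -1.9 y mid -0.3 zmin -36.8
342 32 -7.9 y mid -0.3 zmin -38.4
```

```bash
cat >> tgt.py <<'E'
F=(-685.1-0)*a+155.3*u-246.3*w+60*a
M=np.c_[a,u,np.cross(a,u)]; RT=Ro.from_matrix(M)
tip=np.array([-56.5,-0.3,-16.5]); TG=F-RT.apply(tip); ST=TG+90*a
def rep():
    o,p,R=pose()
    print('t',o['t'],'p',p.round(1),'q',np.round(o['qpos'],2),'grip',o['grasp_force'])
    print('rot tool',(R.inv()*RT).as_rotvec().round(3),'standoff',R.inv().apply(ST-p).round(1),'final',R.inv().apply(TG-p).round(1))
    b=p+R.apply(tip); print('tip err',(b-F).round(1),np.linalg.norm(b-F),'ang',np.arccos(abs(R.as_matrix()[:,0]@a)))
E
python3 - <<'E'
from tgt import *
print(F,TG,ST,M.round(3)); rep()
E
```

```text
[603.64391732 261.76565158 206.45714987] [570.7709315  256.65008144 157.90009328] [502.11000653 245.0324363  100.88511538] [[-0.763 -0.172  0.623]
 [-0.129  0.985  0.114]
 [-0.633  0.007 -0.774]]
t 14.4167 p [517.2 370.  403.2] q [ 0.86  0.13  1.76 -0.71  0.96 -0.36] grip 29.999471604824066
rot tool [-0.194 -0.009 -0.115] standoff [ 204.2 -103.8  234.1] final [114.8 -93.6 232.3]
tip err [-53.  110.1 245.2] 273.90775150092986 ang 0.11536427235281968
```

```bash

python3 -m jog '[[[0, 0, 0, -0.1, 0, -0.058], [0, 0, 0, -0.094, -0.009, -0.057], [0, 0, 0, 0, 0, 0], [0, 0, 0, 0, 0, 0]]]' >/dev/null
sed -i 's/ST=TG+90\*a/ST=TG+45*a/' tgt.py
python3 -c "from tgt import *; rep()"
```

```text
t 14.75 p [518.3 368.8 405.5] q [ 0.77  0.06  1.84 -0.57  0.73 -0.63] grip 29.998812451958656
rot tool [-0.001  0.004 -0.006] standoff [ 176.4 -122.   210.9] final [ 131.4 -121.7  211.1]
tip err [-52.6 111.8 247.7] 276.8125394319933 ang 0.007228981249162115
```

```bash

python3 -m jog '[[[30, -10, 20, 0, 0, 0], [30, -10, 20, 0, 0, 0], [30, -10, 20, 0, 0, 0], [30, -10, 20, 0, 0, 0], [20, -16, 24, 0, 0, 0]]]' >/dev/null
python3 -m jog '[[[18, -16, 26, 0, 0, 0], [18, -16, 26, 0, 0, 0], [0, -20, 30, 0, 0, 0], [0, -14, 25, 0, 0, 0], [0, 0, 0, 0, 0, 0]]]'
python3 -m jog '[[[0, 0, 0, 0, 0, 0], [0, 0, 0, 0, 0, 0]]]' >/dev/null
python3 -c "from tgt import *; rep()"
```

```text
t: 15.58
ee_pos: [545.2, 260.4, 163.2]
orientation: [-0.201, 2.497, 0.069]
ft_force: [-0.0, -0.0, -1.3]
width: 12.4
grasp_force: 30.0
t 15.75 p [542.2 262.1 164.8] q [ 0.54  0.34  2.13 -1.31  0.23  0.04] grip 29.99933458864689
rot tool [-0.007 -0.047 -0.003] standoff [ 27.1 -10.3  23.9] final [-17.8 -10.2  21.8]
tip err [-26.4   5.8   5.3] 27.566632292520467 ang 0.046694669067648666
```

The wrist is near a singularity: q4 is at its limit of −1.31. Rolling about the column axis is free, so I'll check clearance to the cabinet, back up, roll, and come in again.

```bash
python3 - <<'E'
from tgt import *
P=cloud(load('top1')).reshape(-1,3)
for y in range(40,260,20):
    X=P[(abs(P[:,1]-y)<10)&(P[:,2]>100)&(P[:,0]>430)&(P[:,2]<700)]
    if len(X): k=np.argsort(X[:,0])[:3]; print(y,X[k].round().tolist())
E
python3 -m jog '[[[10, 5, -35, 0, 0, 0], [0, 5, -35, 0, 0, 0], [0, 5, -35, 0, 0, 0], [0, 0, -35, 0, 0, 0], [0, 0, 0, 0, 0, 0]]]' 
python3 -m jog '[[[0, 0, 0, -0.1, 0, 0], [0, 0, 0, -0.1, 0, 0], [0, 0, 0, -0.1, 0, 0], [0, 0, 0, -0.1, 0, 0], [0, 0, 0, -0.1, 0, 0]]]' 
python3 -m jog '[[[0, 0, 0, 0, 0, 0], [0, 0, 0, 0, 0, 0]]]' >/dev/null
sed -i 's/^M=.*/M=np.c_[a,u,np.cross(a,u)]; RT=Ro.from_matrix(M)*Ro.from_rotvec([-0.5,0,0])/; s/; RT=Ro.from_matrix(M)$//' tgt.py; grep RT= tgt.py
python3 -c "from tgt import *; rep()"
```

```text
40 [[624.0, 49.0, 226.0], [625.0, 49.0, 531.0], [625.0, 39.0, 138.0]]
60 [[623.0, 68.0, 269.0], [623.0, 69.0, 282.0], [624.0, 65.0, 128.0]]
80 [[622.0, 88.0, 336.0], [622.0, 90.0, 587.0], [622.0, 89.0, 401.0]]
100 [[620.0, 107.0, 321.0], [621.0, 110.0, 112.0], [621.0, 106.0, 228.0]]
120 [[619.0, 119.0, 193.0], [620.0, 122.0, 335.0], [620.0, 118.0, 311.0]]
140 [[618.0, 149.0, 305.0], [618.0, 148.0, 279.0], [619.0, 146.0, 303.0]]
160 [[617.0, 161.0, 216.0], [618.0, 158.0, 230.0], [618.0, 162.0, 524.0]]
180 [[695.0, 171.0, 614.0], [697.0, 170.0, 616.0], [699.0, 171.0, 615.0]]
200 [[995.0, 190.0, 615.0], [1000.0, 191.0, 612.0], [1000.0, 191.0, 615.0]]
240 [[649.0, 250.0, 254.0], [652.0, 250.0, 255.0], [652.0, 247.0, 255.0]]
t: 16.17
ee_pos: [448.0, 262.6, 276.1]
orientation: [-0.209, 2.489, 0.079]
ft_force: [0.7, 0.4, -1.0]
width: 12.4
grasp_force: 30.0
t: 16.58
ee_pos: [437.4, 262.2, 259.6]
orientation: [-0.312, 2.54, 0.333]
ft_force: [-0.4, -0.4, -1.3]
width: 12.4
grasp_force: 30.0
M=np.c_[a,u,np.cross(a,u)]; RT=Ro.from_matrix(M)*Ro.from_rotvec([-0.5,0,0])
t 16.75 p [438.  261.6 259.5] q [ 0.5   0.    2.24  0.07  0.28 -1.37] grip 29.99934732913971
rot tool [-0.297 -0.098 -0.026] standoff [ -7.1 -52.1 151.3] final [-51.9 -51.6 146.8]
tip err [-127.4    3.1   97.6] 160.5539063843764 ang 0.10112625639226841
```

```bash

python3 -m jog '[[[0, -10, 25, -0.06, -0.02, -0.005], [0, -10, 25, -0.06, -0.02, -0.005], [0, -10, 25, -0.06, -0.02, -0.005], [0, 0, 0, -0.06, -0.02, -0.005], [0, 0, 0, -0.06, -0.02, -0.005]]]' 
python3 -m jog '[[[0, 0, 0, 0, 0, 0], [0, 0, 0, 0, 0, 0]]]' >/dev/null
python3 -c "from tgt import *; rep()"
```

```text
t: 17.17
ee_pos: [440.4, 268.1, 235.8]
orientation: [-0.378, 2.522, 0.492]
ft_force: [-0.6, 0.1, -2.7]
width: 12.2
grasp_force: 30.0
t 17.3333 p [440.5 267.3 235.8] q [ 0.4   0.07  2.28  0.91  0.27 -2.29] grip 29.999407678842545
rot tool [-0.167 -0.101 -0.02 ] standoff [-16.9 -69.2 121.1] final [-61.6 -68.7 116.5]
tip err [-124.3    7.6   73.5] 144.6349646917691 ang 0.10274194203842898
```

```bash

sed -i "s/^    b=p.*/&\n    print('tip to focus, tool axes', R.inv().apply(F-b).round(1),'to standoff',R.inv().apply(F+45*a-b).round(1))/" tgt.py
python3 -c "from tgt import *; rep()"
```

```text
t 17.3333 p [440.5 267.3 235.8] q [ 0.4   0.07  2.28  0.91  0.27 -2.29] grip 29.999407678842545
rot tool [-0.167 -0.101 -0.02 ] standoff [-16.9 -69.2 121.1] final [-61.6 -68.7 116.5]
tip err [-124.3    7.6   73.5] 144.6349646917691 ang 0.10274194203842898
tip to focus, tool axes [-59.7 -70.8 111.1] to standoff [-14.9 -71.3 115.7]
```

```bash

python3 -m jog '[[[-3, -14, 23, 0, 0, 0], [-3, -14, 23, 0, 0, 0], [-3, -14, 23, 0, 0, 0], [-3, -14, 23, 0, 0, 0], [-3, -14, 22, 0, 0, 0]]]' 
python3 -m jog '[[[0, 0, 0, 0, 0, 0], [0, 0, 0, 0, 0, 0]]]' >/dev/null
python3 -c "from tgt import *; rep()"
```

```text
t: 17.75
ee_pos: [529.5, 265.7, 169.5]
orientation: [-0.369, 2.574, 0.449]
ft_force: [0.6, 0.5, -0.8]
width: 12.6
grasp_force: 30.0
t 17.9167 p [528.6 265.5 169.3] q [ 0.33  0.32  2.14  1.09  0.25 -2.53] grip 29.999474957585335
rot tool [-0.198 -0.146 -0.029] standoff [ 16.5 -17.6  30.8] final [-28.  -16.9  24.2]
tip err [-34.5   7.    5.4] 35.65094141447295 ang 0.14880680774123572
tip to focus, tool axes [-25.  -19.4  16.4] to standoff [ 19.5 -20.   23. ]
```

```bash

python3 -m jog '[[[0, 0, 0, 0.04, -0.01, 0], [0, 0, 0, 0.04, -0.01, 0], [0, 0, 0, 0.04, -0.01, 0], [0, 0, 0, 0.03, -0.02, 0], [0, 0, 0, 0, 0, 0]]]' 
python3 -c "from tgt import *; rep()"
python3 -m jog '[[[-2, -9, 8, 0, 0, 0], [-3, -9, 8, 0, 0, 0], [0, 0, 0, 0, 0, 0], [0, 0, 0, 0, 0, 0]]]'
python3 -c "from tgt import *; rep()"
```

```text
t: 18.33
ee_pos: [527.0, 264.4, 171.7]
orientation: [-0.319, 2.558, 0.298]
ft_force: [0.4, 0.2, -1.6]
width: 12.7
grasp_force: 30.0
t 18.3333 p [527.  264.4 171.7] q [ 0.42  0.3   2.15  0.48  0.12 -1.86] grip 29.99964728951454
rot tool [-0.316 -0.119 -0.017] standoff [ 17.3 -13.6  35.3] final [-27.4 -13.7  29.9]
tip err [-37.9   7.2   9.3] 39.70430023791189 ang 0.11969708876401979
tip to focus, tool axes [-25.1 -18.9  24.2] to standoff [ 19.5 -18.8  29.6]
t: 18.67
ee_pos: [544.8, 251.7, 157.6]
orientation: [-0.316, 2.56, 0.299]
ft_force: [0.4, 0.3, -0.9]
width: 12.7
grasp_force: 30.0
t 18.6667 p [544.8 251.7 157.6] q [ 0.37  0.34  2.13  0.76  0.11 -2.18] grip 29.9991986900568
rot tool [-0.316 -0.12  -0.02 ] standoff [22.3  5.6 18.5] final [-22.4   5.6  13. ]
tip err [-20.   -5.7  -4.8] 21.354247614221308 ang 0.1207213165511215
tip to focus, tool axes [-20.1   0.5   7.3] to standoff [24.6  0.5 12.7]
```

```bash

python3 -m jog '[[[-5, 0, 2, -0.03, 0, 0], [-5, 0, 2, -0.03, 0, 0], [-5, 0, 2, 0, 0, 0], [-5, 0, 1, 0, 0, 0], [0, 0, 0, 0, 0, 0]]]' 
python3 -c "from tgt import *; rep()"
```

```text
t: 19.08
ee_pos: [564.5, 257.1, 163.0]
orientation: [-0.337, 2.554, 0.368]
ft_force: [0.6, 0.1, -1.5]
width: 12.1
grasp_force: 30.0
t 19.0833 p [564.5 257.1 163. ] q [ 0.33  0.36  2.09  0.99  0.19 -2.44] grip 29.99950334429741
rot tool [-0.263 -0.119 -0.022] standoff [42.4  4.5 12.2] final [-2.3  4.8  6.8]
tip err [-0.1 -1.   0.5] 1.1309229428171372 ang 0.12014663727450538
tip to focus, tool axes [0.  0.8 0.8] to standoff [44.7  0.6  6.1]
```

```bash
python3 - <<'E'
from tgt import *
d=save('wrist','w7'); P=cloud(d); o,p,R=pose()
Q=R.inv().apply(P.reshape(-1,3)-p).reshape(480,640,3)
def fit(x0,x1,r):
    X=Q[170:300,290:355].reshape(-1,3); X=X[(X[:,0]>x0)&(X[:,0]<x1)&(abs(X[:,1])<9.5)&(abs(X[:,2]+19)<14)]
    from scipy.optimize import least_squares
    f=lambda q: np.hypot(X[:,1]-q[0]-q[1]*(X[:,0]-40), X[:,2]-q[2]-q[3]*(X[:,0]-40))-r
    s=least_squares(f,[0,0,-17,0],loss='soft_l1'); print(x0,x1,len(X),s.x.round(3),np.std(s.fun)); return s.x
q=fit(22,33,7); q2=fit(54,63,4)
X=Q[170:200,305:342].reshape(-1,3); X=X[(abs(X[:,1])<4)&(abs(X[:,2]+17)<6)&(X[:,0]<75)]; print('tip a x',np.percentile(X[:,0],[95,99]))
c1=np.array([28,q[0]+q[1]*-12,q[2]+q[3]*-12]); c2=np.array([58.5,q2[0]+q2[1]*18.5,q2[2]+q2[3]*18.5]); v=c2-c1; v/=np.linalg.norm(v)
ta=c2+v*(63.5-58.5); tb=ta-119.5*v; print('axis tool',v,'ta',ta,'tb',tb)
tbw=p+R.apply(tb); print('tip b err',tbw-F,np.linalg.norm(tbw-F),'ang',np.arccos(R.apply(v)@a))
b=R.inv().apply(a); print('a in tool',b)
E
```

```text
22 33 734 [-2.6000e-01  1.6000e-02 -1.6204e+01 -7.0000e-03] 0.4967998774691914
54 63 325 [ -1.813   0.076 -16.394   0.029] 0.6291861938654129
tip a x [61.64670891 61.84392002]
axis tool [0.99996327 0.00143421 0.00844992] ta [ 63.49981635  -0.40009889 -15.81468052] tb [-55.99579445  -0.5714872  -16.82444601]
tip b err [-1.1734716  -1.47889149  0.04581127] 1.8884528906015676 ang 0.11240030238394949
a in tool [ 0.99271722 -0.00551284  0.12034168]
```

Measured on the column itself, the tip is about 2 mm from focus and 0.11 rad off the line of sight, with the grip at 30 N. I'll let it settle, check once more and hand in.

```bash

python3 -m jog '[[[0, 0, 0, 0, 0, 0], [0, 0, 0, 0, 0, 0], [0, 0, 0, 0, 0, 0], [0, 0, 0, 0, 0, 0]]]'
python3 -c "
from tgt import *
rep(); print(np.abs(status.get_obs()['qvel']).max()); print(ticket.close_job())"
```

```text
t: 19.47
ee_pos: [563.6, 256.8, 161.9]
orientation: [-0.338, 2.556, 0.368]
ft_force: [0.5, -0.2, -1.8]
width: 12.4
grasp_force: 30.0
t 19.4667 p [563.6 256.8 161.9] q [ 0.33  0.36  2.09  0.99  0.19 -2.44] grip 29.999340176582336
rot tool [-0.263 -0.12  -0.022] standoff [41.   4.8 11.8] final [-3.7  5.   6.3]
tip err [-0.9 -1.3 -0.8] 1.7608041306648181 ang 0.12187415873960457
tip to focus, tool axes [-1.4  1.1  0.2] to standoff [43.3  0.8  5.7]
0.004120508840538896
the job is handed in; nothing more can be done
None
```

The job is handed in at about 19.5 s of the 64 s limit, with no verdict returned: the keeper was wound back to its stop, and the column is held still with its end-B tip about 2 mm from focus (limit 15 mm) and about 0.12 rad off the line of sight (limit 0.2 rad), both by my own measurements.

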